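# Bring the tube rotator's red-tipped arm to the top and lock the wheel for loading

### The job

Get the tube rotator ready for loading: with a closed gripper, push one arm of its wheel after another, either way round, until the arm with the red tip points straight up, then press the yellow lock plunger behind the wheel all the way down with the fingertips so that the wheel is locked there. Only push and press, gently and steadily, without sending the wheel spinning; pick nothing up, leave everything else on the counter where it stands, and finish clear of the machine.

Things in the scene. Friction and masses are not known exactly. Their poses are not given: they have to be found in the camera images.
- rotator: end-over-end tube rotator, fixed; origin on the counter under the machine, z up; its wheel faces along -x. Base plate 160 mm wide, 19 mm high, x = -115 to +95 mm; white motor housing behind the wheel, x = -5 to +95 mm, 124 mm wide, 215 mm high. The wheel's shaft runs along x at y = 0, 150 mm up; the arms' mid-plane is x = -90 mm; the lock plunger stands at x = -39 mm, y = 0
- hub (a point): centre of the wheel, on its level shaft in the arms' mid-plane; x along the shaft into the machine, z along the red-tipped arm (up when that arm is). Hub disc of radius 44 mm and six equal straight arms every 60 degrees, each 24 mm wide in the wheel's plane, 8 mm thick, reaching 115 mm from the shaft, with open gaps between them. One arm has a red tip, the others grey
- red_tip (a point): end of the red-tipped arm, on its centre line, 115 mm from the shaft. This arm and the opposite one are empty; the other four each carry a capped sample tube, 16 mm thick, clipped along the front face (7 to 24 mm in front of the mid-plane, reaching 112 mm from the shaft)
- wheel (a joint): angle of the wheel in rad: 0 (or any multiple of 6.283) when the red-tipped arm points straight up; grows clockwise as seen by one facing the front of the wheel. Turns without end either way, is balanced and stays where it is left: its drive slips at about 0.13 Nm (1 to 2 N at an arm's end)
- lock (a joint): lock plunger in m: 0 raised, as at the start; 0.018 fully down; friction (2 N) holds it where it is left. Its pin enters a V-notch in a disc on the shaft, one notch per arm: with any arm within about 6 degrees of upright it goes home, at 3 to 10 N, and draws that arm upright; otherwise it stops after about 0.004
- lock_top (a point): centre of the top of the plunger's yellow round knob, 26 mm across, 257 mm above the counter when raised, 239 mm when fully down; 51 mm behind the arms' mid-plane. An arm that points up stands 265 mm high in front of it
- red_cap_bottle: small white reagent bottle with a red cap, 24 mm wide, 44 mm tall; origin at its underside; not to be moved
- blue_cap_bottle: small white reagent bottle with a blue cap, 24 mm wide, 44 mm tall; origin at its underside; not to be moved
- brown_bottle: brown reagent bottle with a black cap, 32 mm wide, 75 mm tall; origin at its underside; not to be moved
- bench_timer: square white bench timer, 66 x 66 x 20 mm; origin at its underside. Behind it and to the right of the rotator stands a tall white analyser, its front 0.56 m ahead of the robot base and its left side 0.11 m to the left of it; not to be moved

How it is judged:
On the way:
1. the red-tipped arm points up within about 7 degrees, with the wheel still and the lock still raised (angle between hub's own z axis and vertical below 0.125 rad and value of joint lock below 0.004 m and velocity of joint wheel between -0.1 and 0.1 rad/s), for 0.2 s.
At the end, for the whole second after the job is handed in: the red-tipped arm points straight up within about 3 degrees, the lock plunger is at least 15 mm down (of 18), and the wheel is at rest (angle between hub's own z axis and vertical below 0.05 rad and value of joint lock above 0.015 m and velocity of joint wheel between -0.05 and 0.05 rad/s); the robot touches nothing.
It fails at once if the wheel is sent spinning (faster than 5 rad/s) (velocity of joint wheel above 5 rad/s or velocity of joint wheel below -5 rad/s).
It fails at once if the wheel, its tubes or the plunger is struck, squeezed or forced hard (more than 100 N from the fingers) (contact force between the fingers and rotator above 100 N).
It fails at once if a loose thing on the counter is lifted, carried or knocked away (moved more than 20 mm) (distance of any of red_cap_bottle, blue_cap_bottle, brown_bottle, bench_timer from where it was at the start of the episode above 0.02 m).
It also fails if it takes over 67 s, if anything falls off the work surface, if the arm or the gripper's body presses on something with over 40 N, if the wrist force passes 120 N, or if a joint passes its speed limit or range.

### The arm

A 6-joint arm with a two-finger parallel gripper is mounted at the origin on a cart in front of the work surface, level with it; the furniture and walls round the work are solid. World frame = base frame: x ahead of the robot, y to its left, z up, the work surface at z = 0. Lengths are in m, angles in rad, forces in N, time in s.
With the tool pointing down it reaches from about 0.35 to 0.975 m from the base axis. Payload 4.9 kg.
Tool frame: the origin (TCP) lies midway between the tips of the shut fingers; the grasp point (between the pads) lies 19 mm behind it; z points along the fingers, y is the line along which they close (so a half turn about z gives the same grasp; the last joint's range is limited). The gripper opens to 85 mm and grips with 20 to 120 N. Pads are 22 mm wide; open, the fingers measure 114 mm over their backs; the gripper's body (76 mm by 85 mm) begins 54 mm behind the grasp point. The pads swing forward as they close: fully open they stand 13 mm farther back than shut.
Start: joints at [1.125, 0.053, 1.613, -0, 1.476, -0.119], TCP at [0.201, 0.592, 0.231] pointing down, gripper open.
Joint ranges: [-3.01, 3.01], [-1.01, 2.22], [0.06, 2.58], [-1.02, 4.17], [0.09, 2.62], [-3.14, 3.14]. Speed limits (rad/s): [2.57, 2.57, 3.14, 3.14, 3.14, 3.14].

### API

Orientations are given as a unit quaternion [w, x, y, z].
In Python, from plant import state, grab_frame, job_done, cut_out, place_of gives the robot as it stands.
- The arm moves only by the tool jog_arm, never from a script. Its argument "motion" is text: rows parted by semicolons, each of 7 numbers parted by spaces: the opening in per cent of the stroke, from 0 (shut) to 100 (fully open), then the shift along the tool's x, y, z as a fraction of full scale, then the turn, a rotation vector about the tool's x, y, z as a fraction of full scale. A call has exactly 5 rows; each row is the pose to reach, as a shift and turn from the pose commanded when the call began, along the tool's axes at that moment; what a row does not reach only later rows make up. Full scale, the value 1, is 50 cm for a shift and 1.5 rad for a turn. A row lasts 1/8 s, in which the tool goes at most 62.5 mm and 10.7 degrees, less where a joint would pass 70% of its speed; a pose out of reach is approached as far as the arm can. A call with a number of a shift or a turn outside -1 to 1 is refused whole. A call with a gripper value outside its range is refused whole. The fingers move at their own pace and stop on an object; the grip force is fixed at half the most. Time passes only in rows, so rows that repeat a pose let the fingers close, or fill a call up. It gives the time, the measured TCP pose, the force, the opening and the grip force at its end, in the units of the state.
- state(): the state, without advancing time (a new reading comes with each control period).
- grab_frame(name): name is "scene" or "top" or "wrist"; returns a dict with "color" (384x512x3 uint8, red, green, blue), "range_z" (384x512 float32, m along the optical axis (not along the pixel's ray), 0 where there is no reading), "intrinsics" (3x3 intrinsics, pixels), "world_from_camera" (4x4, takes a point from camera to world coordinates). Camera axes: x right, y up, looking along -z (the intrinsics and any distortion apply to the point x, -y, -z); pixel columns grow to the right and rows downward; lengths in m; the calibration is good to about 2 mm. A picture is of the moment at which its call begins.
- job_done(): hands the job in; it is judged then, once.
Trained networks look in the newest picture that a camera, given by its name, has taken for a name from the list of things; names that differ only in an ending like _2 or _b are one class to them, and where a whole thing is asked for, a point or a joint stands for the part that bears it (a point fixed in the world has none). Each returns a list of dicts, best first, with "p" (0 to 1); they miss things now and then, are a little off and sometimes report something else, mostly with a low value. They report only what shows in the picture. A call takes as long as a camera call.
- cut_out(camera, thing): "pixels" (384x512 bool, what is visible of it).
- place_of(camera, thing): "at" ([x, y, z] in m, in world coordinates, good to about 4 mm: a listed point, or the origin of a listed thing).
The state is a dict: "time": time; "joint_pos": joint angles; "joint_vel": joint speeds; "joint_efforts": joint torques, N m; "tool_pos": TCP position; "tool_rot": TCP orientation; "contact_force": force on the tool from outside, world axes, zero at the start; "ft_torque": the same for the moment, N m; "gripper_width": opening from 0.0 (shut) to 1.0 (fully open); "grasp_force": force on a finger pad.
Only numpy, scipy, OpenCV 4.12 (cv2) and the standard library are available. Lean on these libraries where they do the work, as an engineer would, in place of code of your own. Each camera call takes 0.05 s, during which the arm holds its last target. There are 200 camera calls.

## Working session

There is one attempt and no reset: what is moved stays moved. The work goes in short steps, Python scripts to look and compute and a tool call to move; the robot and the scene stay as the last step left them, time stands still between calls to the robot, and variables do not carry over. Pictures are saved under pics/ and viewed, at most 10 in all, crops included, and the job is handed in when it is done.

Besides the shell and the picture viewer there is one more tool, called after ">>>" as name(argument=value, ...) on one line, values as JSON. jog_arm: Moves the arm, as the interface text tells. Shift numbers are shares of 50 cm and turn numbers shares of 1.5 rad, none past 1 either way. Its arguments: {"type":"object","properties":{"motion":{"type":"string"}},"required":["motion"]}

```bash
mkdir -p pics; cat > h.py <<'E'
import numpy as np, cv2
from plant import *
from scipy.spatial.transform import Rotation as R
def save(f,n): cv2.imwrite('pics/'+n, f['color'][:,:,::-1])
E
python3 - <<'E'
from h import *
a=[]
for c in ("scene","top"):
    f=grab_frame(c); a.append(f['color'])
    print(c,f['world_from_camera'].round(3).tolist())
    for t in ("rotator","hub","red_tip","lock_top","red_cap_bottle","blue_cap_bottle","brown_bottle","bench_timer"):
        print(t,[(np.round(d['at'],3).tolist(),round(d['p'],2)) for d in place_of(c,t)[:2]])
cv2.imwrite('pics/a.png',cv2.resize(np.vstack(a),(0,0),fx=.78,fy=.78)[:,:,::-1])
s=state();print(s)
E
```

```text
scene [[-0.744, 0.275, -0.609, -0.103], [-0.668, -0.332, 0.666, 0.936], [-0.02, 0.902, 0.431, 0.652], [0.0, 0.0, 0.0, 1.0]]
rotator []
hub [([0.508, 0.305, 0.151], 0.62)]
red_tip []
lock_top []
red_cap_bottle [([0.509, 0.462, -0.0], 0.56)]
blue_cap_bottle [([0.576, 0.48, -0.003], 0.56)]
brown_bottle [([0.512, 0.0, 0.002], 0.46)]
bench_timer [([0.5, -0.075, -0.002], 0.61)]
top [[-0.018, 0.997, -0.072, 0.482], [-1.0, -0.018, 0.006, 0.208], [0.005, 0.072, 0.997, 1.38], [0.0, 0.0, 0.0, 1.0]]
rotator [([0.594, 0.275, -0.0], 0.84)]
hub [([0.51, 0.304, 0.15], 0.75)]
red_tip []
lock_top [([0.557, 0.282, 0.254], 0.5)]
red_cap_bottle [([0.512, 0.458, -0.002], 0.48)]
blue_cap_bottle []
brown_bottle [([0.507, -0.003, 0.001], 0.48)]
bench_timer [([0.498, -0.073, 0.0], 0.92)]
{'time': 0.9, 'joint_pos': array([ 1.12498448e+00,  5.26708848e-02,  1.61287205e+00,  1.67682878e-05,
        1.47600196e+00, -1.19029497e-01]), 'joint_vel': array([-8.94182966e-05, -1.54364344e-03, -6.85420579e-04,  5.61050851e-05,
       -1.35219655e-03, -4.41448121e-04]), 'joint_efforts': array([-5.07809691e-04, -3.93689847e+01, -3.70464814e+01, -1.16537158e-04,
        4.96746234e-04, -6.92368147e-06]), 'tool_pos': array([0.20063309, 0.59191481, 0.23133836]), 'tool_rot': array([-1.36130428e-06,  1.62665927e-01,  9.86681203e-01,  2.52587757e-05]), 'contact_force': array([-0.49346432, -0.16867627,  0.87364348]), 'ft_torque': array([ 0.00661723, -0.06227025,  0.03534226]), 'grasp_force': 0.0, 'gripper_width': 1.0028977973020257}
```

View pics/a.png

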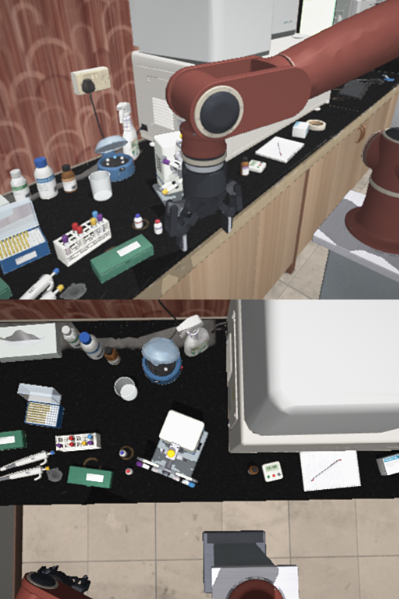

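The picture shows the top view with the rotator at about (172,452), its wheel turned to the front-left, and the robot arm hiding it from the scene camera. I'll zoom in on the top view and fit the yaw from depth.

```bash
cat >> h.py <<'E'
def cloud(f):
    K=f['intrinsics'];z=f['range_z'];v,u=np.mgrid[:384,:512]
    p=np.stack([(u-K[0,2])/K[0,0]*z,-(v-K[1,2])/K[1,1]*z,-z],-1)
    T=f['world_from_camera'];return p@T[:3,:3].T+T[:3,3]
E
python3 - <<'E'
from h import *
f=grab_frame("top");P=cloud(f)
m=(f['range_z']>0)&(np.hypot(P[...,0]-.56,P[...,1]-.28)<.2)
t=m&(abs(P[...,2]-.215)<.008)
r=cv2.minAreaRect((P[t][:,:2]*1000).astype(np.float32));print('housing',r)
np.save('top.npy',P)
v,u=np.where(m);v0,v1,u0,u1=v.min(),v.max(),u.min(),u.max();print(v0,v1,u0,u1)
w=m&(P[...,2]>.1)&(P[...,0]<.6)&(abs(P[...,2]-.215)>.008)
for p in P[w][::4]: print(p.round(3).tolist(),end=' ')
c=f['color'][v0:v1,u0:u1];cv2.imwrite('pics/b.png',cv2.resize(c,(0,0),fx=5,fy=5,interpolation=2)[:,:,::-1])
E
```

```text
housing ((570.6459350585938, 236.80841064453125), (280.5115966796875, 205.5618438720703), 68.46431732177734)
134 260 156 313
[0.599, 0.09, 0.413] [0.598, 0.091, 0.405] [0.596, 0.084, 0.42] [0.595, 0.088, 0.414] [0.596, 0.091, 0.39] [0.592, 0.087, 0.42] [0.594, 0.091, 0.389] [0.59, 0.086, 0.418] [0.596, 0.091, 0.346] [0.589, 0.09, 0.414] [0.588, 0.083, 0.421] [0.593, 0.09, 0.359] [0.586, 0.088, 0.416] [0.599, 0.091, 0.285] [0.591, 0.09, 0.36] [0.585, 0.088, 0.414] [0.599, 0.09, 0.258] [0.59, 0.09, 0.342] [0.583, 0.09, 0.413] [0.582, 0.083, 0.422] [0.592, 0.091, 0.304] [0.584, 0.09, 0.38] [0.58, 0.087, 0.422] [0.594, 0.091, 0.261] [0.586, 0.09, 0.34] [0.579, 0.09, 0.41] [0.578, 0.083, 0.418] [0.592, 0.091, 0.26] [0.584, 0.09, 0.342] [0.576, 0.09, 0.413] [0.575, 0.083, 0.422] [0.597, 0.203, 0.206] [0.59, 0.091, 0.259] [0.582, 0.09, 0.34] [0.574, 0.09, 0.413] [0.574, 0.083, 0.421] [0.597, 0.293, 0.197] [0.597, 0.203, 0.173] [0.592, 0.09, 0.205] [0.583, 0.09, 0.301] [0.576, 0.09, 0.373] [0.572, 0.087, 0.417] [0.599, 0.3, 0.147] [0.591, 0.284, 0.225] [0.599, 0.197, 0.123] [0.597, 0.09, 0.1
[... 6437 characters left out ...]
3, 0.18] [0.475, 0.232, 0.197] [0.475, 0.222, 0.203] [0.475, 0.212, 0.204] [0.473, 0.266, 0.184] [0.473, 0.255, 0.185] [0.473, 0.245, 0.186] [0.472, 0.222, 0.203] [0.472, 0.21, 0.198] [0.47, 0.26, 0.187] [0.47, 0.25, 0.187] [0.47, 0.24, 0.194] [0.47, 0.218, 0.203] [0.469, 0.208, 0.191] [0.468, 0.256, 0.184] [0.468, 0.245, 0.189] [0.467, 0.235, 0.191] [0.467, 0.225, 0.194] [0.467, 0.208, 0.189] [0.465, 0.248, 0.188] [0.465, 0.238, 0.195] [0.465, 0.228, 0.195] [0.463, 0.248, 0.187] [0.463, 0.238, 0.193] [0.462, 0.228, 0.202] [0.462, 0.218, 0.196] [0.46, 0.235, 0.197] [0.46, 0.225, 0.202] [0.46, 0.215, 0.19] [0.457, 0.228, 0.199] [0.457, 0.218, 0.189] [0.455, 0.223, 0.203] [0.452, 0.225, 0.198]
```

View pics/b.png

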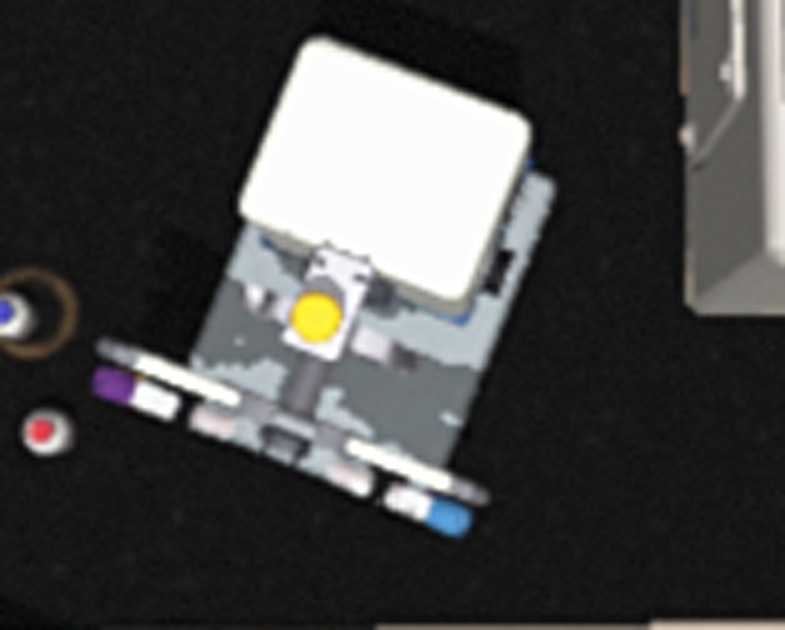

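The crop shows an empty grey arm pointing almost straight up, just right of centre. The yellow knob is at (316,317), with purple and blue caps on the upper side arms. So red points down, wheel ≈ π, and yaw ≈ −21.5°. The plan is to put a horizontal tool into a side gap from the front and sweep one arm over the top by about 180°. First I'll work out the turn.

```bash
cat >> h.py <<'E'
YAW=np.radians(-21.5); AX=np.array([np.cos(YAW),np.sin(YAW),0]); LY=np.array([-AX[1],AX[0],0]); UP=np.array([0,0,1.])
HUB=np.array([.5086,.3047,.15])
def Rt(): return R.from_quat(np.roll(state()['tool_rot'],-1))
def wp(ang,r,d): # ang deg cw from up seen from front, d behind mid-plane
    a=np.radians(ang); return HUB+r*(np.cos(a)*UP-np.sin(a)*LY)+d*AX
def jog(p,Rg=None):
    s=state();Rc=Rt();d=Rc.inv().apply(np.array(p)-s['tool_pos'])/.5
    w=(Rc.inv()*Rg).as_rotvec()/1.5 if Rg is not None else np.zeros(3)
    print('shift',d.round(3),'turn',w.round(3))
def toolR(z,y): 
    z=z/np.linalg.norm(z);y=y-z*(y@z);y/=np.linalg.norm(y);return R.from_matrix(np.stack([np.cross(y,z),y,z],1))
E
python3 - <<'E'
from h import *
P=np.load('top.npy');t=(abs(P[...,2]-.215)<.006)&(P[...,0]>.59)&(P[...,0]<.72)&(P[...,1]>.13)&(P[...,1]<.33)
n,l,st,c=cv2.connectedComponentsWithStats(t.astype(np.uint8));i=1+st[1:,4].argmax()
print(cv2.minAreaRect((P[l==i][:,:2]*1000).astype(np.float32)))
print(Rt().as_matrix().round(2))
for y in (LY,-LY,UP,-UP): print(y.round(2)); jog(wp(-90,.09,-.12),toolR(AX,y))
E
```

```text
((634.0616455078125, 254.254150390625), (122.059326171875, 96.60230255126953), 67.56436920166016)
[[-0.95  0.32 -0.  ]
 [ 0.32  0.95  0.  ]
 [ 0.   -0.   -1.  ]]
[0.37 0.93 0.  ]
shift [-0.537 -0.155  0.163] turn [ 0.025 -1.047  0.025]
[-0.37 -0.93 -0.  ]
shift [-0.537 -0.155  0.163] turn [ 1.465  0.035 -1.465]
[0. 0. 1.]
shift [-0.537 -0.155  0.163] turn [-0.791 -0.83   0.83 ]
[-0. -0. -1.]
shift [-0.537 -0.155  0.163] turn [ 0.821 -0.782 -0.782]
```

>>> jog_arm(motion="0 -0.06 0 0 0 -0.12 0; 0 -0.12 0 0 0 -0.24 0; 0 -0.18 0 0 0 -0.36 0; 0 -0.24 0 0 0 -0.48 0; 0 -0.3 0 0 0 -0.5 0")

```text
time: 1.58
tool_pos: [0.3414, 0.5436, 0.2288]
tool_rot: [0.362, 0.149, 0.918, -0.061]
contact_force: [0.1, -0.0, -0.2]
gripper_width: 0.001
grasp_force: 0.0
```

```bash
sed -i 's/-21.5/-22/' h.py; python3 - <<'E'
from h import *
s=state();print(s['time'],s['joint_pos'].round(2),s['tool_pos'].round(3),s['gripper_width']);print(Rt().as_matrix().round(2))
jog(wp(-90,.09,-.12),toolR(AX,LY))
E
```

```text
1.575 [ 1.19  0.11  1.68 -0.77  1.37  0.11] [0.341 0.544 0.229] 0.0009494519483957186
[[-0.69  0.32  0.65]
 [ 0.23  0.95 -0.22]
 [-0.68 -0.   -0.73]]
shift [-0.068 -0.152  0.28 ] turn [ 0.037 -0.546  0.019]
```

j4 heads for its −1.02 limit, so I'll keep the tool pitched 45° down and only use the top gaps, in three 60° pushes. Next is the standoff in front of the upper-left gap.

```bash
cat >> h.py <<'E'
D=(AX-UP)/2**.5; RP=toolR(D,LY)
E
python3 - <<'E'
from h import *
jog(wp(-26,.09,.008)-.1*D,RP); print(wp(-26,.09,.008)-.1*D)
E
```

```text
shift [-0.353 -0.261  0.132] turn [ 0.026 -0.023  0.031]
[0.46523518 0.36477239 0.30160214]
```

>>> jog_arm(motion="0 -0.1 -0.05 0 0 0 0; 0 -0.2 -0.1 0.02 0.01 -0.01 0.01; 0 -0.28 -0.18 0.07 0.02 -0.02 0.02; 0 -0.35 -0.26 0.13 0.026 -0.023 0.031; 0 -0.353 -0.261 0.132 0.026 -0.023 0.031")

```text
time: 2.2
tool_pos: [0.4669, 0.3611, 0.3038]
tool_rot: [0.375, 0.181, 0.906, -0.072]
contact_force: [-0.1, 0.3, -0.1]
gripper_width: -0.0
grasp_force: 0.0
```

```bash
python3 - <<'E'
from h import *
s=state();print(s['time'],s['joint_pos'].round(2),s['tool_pos'].round(3))
jog(wp(-26,.09,.008),RP)
f=grab_frame("wrist");print(f['world_from_camera'].round(2).tolist())
for t in ("hub","red_tip","lock_top"): print(t,[(np.round(d['at'],3).tolist(),round(d['p'],2)) for d in place_of("wrist",t)[:2]])
g=grab_frame("scene")
cv2.imwrite('pics/c.png',np.vstack([f['color'],g['color']])[:,:,::-1][:, :, :] if 0 else cv2.resize(np.hstack([f['color'],g['color']]),(800,300))[:,:,::-1])
E
```

```text
2.2 [ 0.85 -0.2   1.86 -0.78  1.27 -0.16] [0.467 0.361 0.304]
shift [0.007 0.006 0.199] turn [-0.002 -0.    -0.006]
[[0.38, -0.46, -0.8, 0.33], [0.92, 0.19, 0.33, 0.42], [0.01, -0.87, 0.5, 0.36], [0.0, 0.0, 0.0, 1.0]]
hub [([0.509, 0.304, 0.149], 0.69)]
red_tip [([0.51, 0.313, 0.034], 0.92), ([0.501, -0.075, 0.002], 0.47)]
lock_top [([0.561, 0.284, 0.255], 0.93)]
```

View pics/c.png

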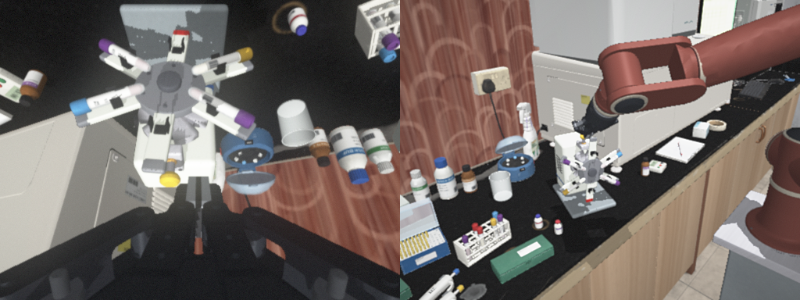

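The wrist view shows the red tip at (180,35), at the bottom of the wheel, and the knob at (170,180). The networks agree with the picture: the red arm points down, wheel ≈ π+0.075. I'll compute the first insert and the clockwise sweep.

```bash
cat >> h.py <<'E'
def sweep(a0,a1,n,r=.09,d=.008):
    A=np.linspace(a0,a1,5*n+1)
    for k in range(n):
        p0=wp(A[5*k],r,d); print('; '.join('0 %.3f %.3f %.3f 0 0 0'%tuple(RP.inv().apply(wp(a,r,d)-p0)/.5+0.) for a in A[5*k+1:5*k+6]))
E
python3 -c "
from h import *
sweep(-26,46,3)"
```

```text
0 -0.004 -0.014 -0.004 0 0 0; 0 -0.008 -0.028 -0.008 0 0 0; 0 -0.010 -0.043 -0.010 0 0 0; 0 -0.012 -0.058 -0.012 0 0 0; 0 -0.013 -0.073 -0.013 0 0 0
0 0.000 -0.015 0.000 0 0 0; 0 0.001 -0.030 0.001 0 0 0; 0 0.003 -0.045 0.003 0 0 0; 0 0.006 -0.060 0.006 0 0 0; 0 0.009 -0.074 0.009 0 0 0
0 0.004 -0.014 0.004 0 0 0; 0 0.010 -0.027 0.010 0 0 0; 0 0.016 -0.039 0.016 0 0 0; 0 0.022 -0.051 0.022 0 0 0; 0 0.030 -0.062 0.030 0 0 0
```

>>> jog_arm(motion="0 0.007 0.006 0.04 0 0 0; 0 0.007 0.006 0.08 0 0 0; 0 0.007 0.006 0.12 0 0 0; 0 0.007 0.006 0.16 0 0 0; 0 0.007 0.006 0.199 0 0 0")

```text
time: 3.08
tool_pos: [0.5307, 0.341, 0.2291]
tool_rot: [0.375, 0.179, 0.907, -0.072]
contact_force: [-0.1, -0.5, -0.3]
gripper_width: 0.002
grasp_force: 0.0
```

>>> jog_arm(motion="0 -0.004 -0.014 -0.004 0 0 0; 0 -0.008 -0.028 -0.008 0 0 0; 0 -0.010 -0.043 -0.010 0 0 0; 0 -0.012 -0.058 -0.012 0 0 0; 0 -0.013 -0.073 -0.013 0 0 0")

```text
time: 3.7
tool_pos: [0.5156, 0.3079, 0.2399]
tool_rot: [0.376, 0.178, 0.907, -0.071]
contact_force: [0.0, 1.1, -1.0]
gripper_width: 0.001
grasp_force: 0.7
```

>>> jog_arm(motion="0 0 -0.015 0 0 0 0; 0 0.001 -0.030 0.001 0 0 0; 0 0.003 -0.045 0.003 0 0 0; 0 0.006 -0.060 0.006 0 0 0; 0 0.009 -0.074 0.009 0 0 0")

```text
time: 4.32
tool_pos: [0.5018, 0.2732, 0.2328]
tool_rot: [0.375, 0.179, 0.907, -0.072]
contact_force: [0.3, 2.3, -0.2]
gripper_width: 0.002
grasp_force: 0.8
```

>>> jog_arm(motion="0 0.004 -0.014 0.004 0 0 0; 0 0.010 -0.027 0.010 0 0 0; 0 0.016 -0.039 0.016 0 0 0; 0 0.022 -0.051 0.022 0 0 0; 0 0.030 -0.062 0.030 0 0 0")

```text
time: 4.95
tool_pos: [0.4903, 0.2447, 0.2116]
tool_rot: [0.376, 0.179, 0.907, -0.072]
contact_force: [0.6, 2.2, 0.7]
gripper_width: -0.001
grasp_force: 0.7
```

```bash
cat >> h.py <<'E'
def ang():
    d=place_of("wrist","red_tip"); h=HUB
    for x in d[:2]:
        p=np.array(x['at'])-h; print('red',round(np.degrees(np.arctan2(-p@LY,p[2])),1),'r',np.linalg.norm(p).round(3),'x',(p@AX).round(3),round(x['p'],2))
E
python3 - <<'E'
from h import *
s=state();print(s['time'],s['joint_pos'].round(2),s['tool_pos'].round(3),s['contact_force'].round(1))
f=grab_frame("wrist");ang();save(f,'d.png')
jog(wp(46,.09,.008),RP)
E
```

```text
4.95 [ 0.64 -0.32  2.13 -0.78  1.02 -0.23] [0.49  0.245 0.212] [0.6 2.2 0.7]
red -120.4 r 0.113 x 0.0 0.63
shift [-0.007 -0.003  0.001] turn [-0.001 -0.001 -0.003]
```

View pics/d.png

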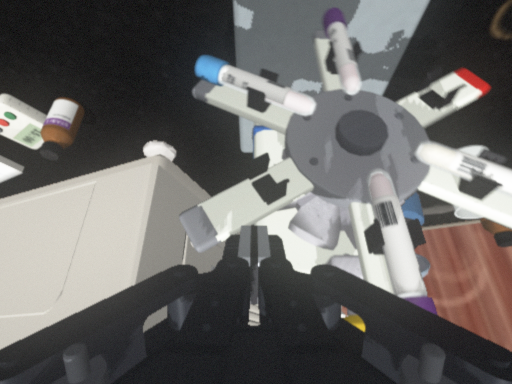

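The wrist view shows the arm resting against the finger at (250,240) and the red tip at (465,80), i.e. at −120° (upper right in this upside-down view). The push turned the wheel about 64°. Next I'll retract, re-insert at −30° and sweep again.

```bash
python3 - <<'E'
from h import *
jog(wp(-30,.09,.008),RP); sweep(-30,46,3)
E
```

```text
shift [-0.027  0.217 -0.021] turn [-0.001 -0.001 -0.003]
0 -0.005 -0.014 -0.005 0 0 0; 0 -0.009 -0.029 -0.009 0 0 0; 0 -0.013 -0.044 -0.013 0 0 0; 0 -0.015 -0.060 -0.015 0 0 0; 0 -0.017 -0.075 -0.017 0 0 0
0 -0.000 -0.016 -0.000 0 0 0; 0 0.000 -0.032 0.000 0 0 0; 0 0.002 -0.048 0.002 0 0 0; 0 0.004 -0.063 0.004 0 0 0; 0 0.008 -0.078 0.008 0 0 0
0 0.004 -0.015 0.004 0 0 0; 0 0.010 -0.029 0.010 0 0 0; 0 0.016 -0.042 0.016 0 0 0; 0 0.023 -0.054 0.023 0 0 0; 0 0.031 -0.066 0.031 0 0 0
```

>>> jog_arm(motion="0 0 0.01 0 0 0 0; 0 0 0.01 -0.05 0 0 0; 0 0 0.01 -0.1 0 0 0; 0 0 0.01 -0.15 0 0 0; 0 0 0.01 -0.2 0 0 0")

```text
time: 5.68
tool_pos: [0.4261, 0.2764, 0.2829]
tool_rot: [0.375, 0.179, 0.907, -0.072]
contact_force: [0.2, 0.3, 0.0]
gripper_width: 0.003
grasp_force: 0.0
```

>>> jog_arm(motion="0 -0.007 0.05 -0.005 0 0 0; 0 -0.014 0.1 -0.01 0 0 0; 0 -0.02 0.16 -0.02 0 0 0; 0 -0.027 0.207 -0.021 0 0 0; 0 -0.027 0.207 -0.021 0 0 0")

```text
time: 6.3
tool_pos: [0.4681, 0.3721, 0.2997]
tool_rot: [0.375, 0.178, 0.907, -0.072]
contact_force: [0.4, -0.1, -0.2]
gripper_width: 0.0
grasp_force: 0.0
```

```bash
python3 - <<'E'
from h import *
jog(wp(-30,.09,.008),RP);grab_frame("wrist");ang()
E
```

```text
shift [ 0.001 -0.005  0.202] turn [ 0.    -0.001 -0.003]
red -118.2 r 0.112 x 0.0 0.55
```

>>> jog_arm(motion="0 0 -0.005 0.04 0 0 0; 0 0 -0.005 0.08 0 0 0; 0 0 -0.005 0.12 0 0 0; 0 0 -0.005 0.16 0 0 0; 0 0 -0.005 0.202 0 0 0")

```text
time: 7.02
tool_pos: [0.5339, 0.3413, 0.2271]
tool_rot: [0.375, 0.179, 0.907, -0.072]
contact_force: [-0.3, -0.1, 0.2]
gripper_width: 0.001
grasp_force: 0.0
```

>>> jog_arm(motion="0 -0.005 -0.014 -0.005 0 0 0; 0 -0.009 -0.029 -0.009 0 0 0; 0 -0.013 -0.044 -0.013 0 0 0; 0 -0.015 -0.060 -0.015 0 0 0; 0 -0.017 -0.075 -0.017 0 0 0")

```text
time: 7.65
tool_pos: [0.5184, 0.3071, 0.2407]
tool_rot: [0.376, 0.179, 0.907, -0.071]
contact_force: [-0.4, 1.7, -1.4]
gripper_width: 0.001
grasp_force: 0.7
```

>>> jog_arm(motion="0 0 -0.016 0 0 0 0; 0 0 -0.032 0 0 0 0; 0 0.002 -0.048 0.002 0 0 0; 0 0.004 -0.063 0.004 0 0 0; 0 0.008 -0.078 0.008 0 0 0")

```text
time: 8.28
tool_pos: [0.504, 0.2707, 0.2344]
tool_rot: [0.376, 0.179, 0.907, -0.072]
contact_force: [0.2, 0.9, -0.7]
gripper_width: 0.0
grasp_force: 0.7
```

>>> jog_arm(motion="0 0.004 -0.015 0.004 0 0 0; 0 0.010 -0.029 0.010 0 0 0; 0 0.016 -0.042 0.016 0 0 0; 0 0.023 -0.054 0.023 0 0 0; 0 0.031 -0.066 0.031 0 0 0")

```text
time: 8.9
tool_pos: [0.4915, 0.2404, 0.2121]
tool_rot: [0.376, 0.179, 0.907, -0.072]
contact_force: [1.1, 1.9, 1.0]
gripper_width: 0.001
grasp_force: 0.7
```

```bash
python3 - <<'E'
from h import *
jog(wp(46,.09,.008),RP);grab_frame("wrist");ang()
E
```

```text
shift [-0.     0.003 -0.001] turn [ 0.    -0.001 -0.004]
```

>>> jog_arm(motion="0 0 0.01 0 0 0 0; 0 0 0.01 -0.05 0 0 0; 0 0 0.01 -0.1 0 0 0; 0 0 0.01 -0.15 0 0 0; 0 0 0.01 -0.2 0 0 0")

```text
time: 9.62
tool_pos: [0.4274, 0.2721, 0.2837]
tool_rot: [0.375, 0.179, 0.907, -0.072]
contact_force: [0.7, -0.8, -1.4]
gripper_width: 0.001
grasp_force: 0.0
```

>>> jog_arm(motion="0 -0.007 0.05 -0.005 0 0 0; 0 -0.014 0.1 -0.01 0 0 0; 0 -0.02 0.16 -0.02 0 0 0; 0 -0.027 0.210 -0.021 0 0 0; 0 -0.027 0.210 -0.021 0 0 0")

```text
time: 10.25
tool_pos: [0.47, 0.3693, 0.3004]
tool_rot: [0.375, 0.178, 0.907, -0.072]
contact_force: [0.1, -1.2, -0.4]
gripper_width: 0.002
grasp_force: 0.0
```

```bash
python3 - <<'E'
from h import *
jog(wp(-30,.09,.008),RP);f=grab_frame("wrist");ang();save(f,'e.png')
print([(np.round(d['at'],3).tolist(),round(d['p'],2)) for d in place_of("wrist",'lock_top')[:2]])
grab_frame("top");print([(np.round(d['at'],3).tolist(),round(d['p'],2)) for d in place_of("top",'red_tip')[:2]])
E
```

```text
shift [ 0.006 -0.001  0.199] turn [ 0.    -0.001 -0.003]
red -57.8 r 0.113 x -0.001 0.84
[([0.559, 0.286, 0.256], 0.61)]
[([0.561, 0.282, 0.253], 0.58)]
```

View pics/e.png

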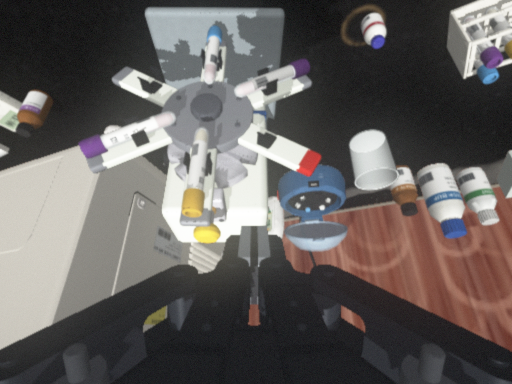

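The picture shows the red tip at (310,160), upper left of the wheel as seen from the front, at −58°. One more push, to finger angle 44°, and then I'll check.

>>> jog_arm(motion="0 0 0 0.04 0 0 0; 0 0.006 0 0.08 0 0 0; 0 0.006 0 0.12 0 0 0; 0 0.006 0 0.16 0 0 0; 0 0.006 0 0.199 0 0 0")

```text
time: 11.12
tool_pos: [0.5337, 0.3419, 0.2266]
tool_rot: [0.375, 0.179, 0.907, -0.072]
contact_force: [0.1, 0.2, 0.4]
gripper_width: -0.0
grasp_force: 0.0
```

>>> jog_arm(motion="0 -0.005 -0.014 -0.005 0 0 0; 0 -0.009 -0.029 -0.009 0 0 0; 0 -0.013 -0.044 -0.013 0 0 0; 0 -0.015 -0.060 -0.015 0 0 0; 0 -0.017 -0.075 -0.017 0 0 0")

```text
time: 11.75
tool_pos: [0.5183, 0.3077, 0.2403]
tool_rot: [0.376, 0.179, 0.907, -0.071]
contact_force: [0.3, 2.4, -0.7]
gripper_width: 0.0
grasp_force: 0.7
```

>>> jog_arm(motion="0 0 -0.016 0 0 0 0; 0 0 -0.032 0 0 0 0; 0 0.002 -0.048 0.002 0 0 0; 0 0.004 -0.063 0.004 0 0 0; 0 0.008 -0.078 0.008 0 0 0")

```text
time: 12.38
tool_pos: [0.5038, 0.2714, 0.234]
tool_rot: [0.376, 0.179, 0.907, -0.072]
contact_force: [0.8, 2.0, -0.4]
gripper_width: 0.001
grasp_force: 0.7
```

>>> jog_arm(motion="0 0.004 -0.015 0.004 0 0 0; 0 0.010 -0.029 0.010 0 0 0; 0 0.016 -0.042 0.016 0 0 0; 0 0.023 -0.054 0.023 0 0 0; 0 0.028 -0.062 0.028 0 0 0")

```text
time: 13.0
tool_pos: [0.4921, 0.2428, 0.2137]
tool_rot: [0.375, 0.179, 0.907, -0.072]
contact_force: [0.5, 0.4, 0.9]
gripper_width: 0.002
grasp_force: 0.7
```

```bash
cat >> h.py <<'E'
def topang():
    f=grab_frame("top");P=cloud(f);q=P-HUB;m=(f['range_z']>0)&(abs(q@AX)<.012)&(abs(q@LY)<.04)&(q[...,2]>.105)&(q[...,2]<.125)
    y=(q@LY)[m];c=f['color'][m].astype(int);red=(c[:,0]>c[:,1]+60);print('n',m.sum(),'red',red.sum(),'y range',y.min().round(3),y.max().round(3),'ang',np.degrees(-(y.min()+y.max())/2/.115).round(1))
E
python3 - <<'E'
from h import *
jog(wp(46,.09,.008),RP);grab_frame("wrist");ang();topang()
E
```

```text
shift [ 0.002 -0.002  0.002] turn [ 0.    -0.001 -0.004]
red 0.6 r 0.12 x 0.053 0.2
n 35 red 34 y range -0.008 0.015 ang -1.9
```

The red arm is upright to within 2°, with the lock still raised. I'll retract, rise, and move above the plunger with the tool pointing down.

>>> jog_arm(motion="0 0 0.01 0 0 0 0; 0 0 0.01 -0.05 0 0 0; 0 0 0.01 -0.1 0 0 0; 0 0 0.01 -0.15 0 0 0; 0 0 0.01 -0.2 0 0 0")

```text
time: 13.78
tool_pos: [0.4281, 0.2746, 0.2855]
tool_rot: [0.375, 0.179, 0.907, -0.072]
contact_force: [0.6, 0.0, -0.5]
gripper_width: 0.0
grasp_force: 0.0
```

```bash
python3 - <<'E'
from h import *
grab_frame("wrist");ang();topang()
jog([.4,.3,.38],toolR(-UP,LY));jog([.5565,.285,.33],toolR(-UP,LY))
E
```

```text
n 36 red 36 y range -0.008 0.016 ang -1.9
shift [-0.082  0.026 -0.183] turn [ 0.003  0.524 -0.003]
shift [-0.224  0.115  0.101] turn [ 0.003  0.524 -0.003]
```

>>> jog_arm(motion="0 -0.02 0.006 -0.05 0 0.05 0; 0 -0.04 0.012 -0.1 0 0.15 0; 0 -0.06 0.02 -0.15 0 0.27 0; 0 -0.08 0.026 -0.183 0 0.39 0; 0 -0.082 0.026 -0.183 0.003 0.524 -0.003")

```text
time: 14.55
tool_pos: [0.4013, 0.2997, 0.3809]
tool_rot: [0.004, 0.191, 0.982, 0.0]
contact_force: [0.2, 0.4, -1.1]
gripper_width: 0.0
grasp_force: 0.0
```

```bash
python3 - <<'E'
from h import *
s=state();print(s['tool_pos'].round(3),s['joint_pos'].round(2))
jog([.5565,.285,.36],toolR(-UP,LY))
E
```

```text
[0.401 0.3   0.381] [ 0.5  -0.29  1.69 -0.01  1.74 -0.69]
shift [-0.298  0.089  0.045] turn [ 0.002  0.006 -0.001]
```

>>> jog_arm(motion="0 -0.07 0.02 0 0 0 0; 0 -0.14 0.04 0 0 0 0; 0 -0.21 0.06 0 0 0 0; 0 -0.298 0.089 0 0 0.006 0; 0 -0.298 0.089 0.04 0 0.006 0")

```text
time: 15.18
tool_pos: [0.5585, 0.2832, 0.3585]
tool_rot: [0.001, 0.193, 0.981, -0.001]
contact_force: [-0.1, 0.4, -0.3]
gripper_width: -0.001
grasp_force: 0.0
```

```bash
python3 - <<'E'
from h import *
f=grab_frame("wrist");ang()
print([(np.round(d['at'],3).tolist(),round(d['p'],2)) for d in place_of("wrist",'lock_top')[:2]])
m=np.zeros(1)
P=cloud(f);c=f['color'].astype(int);y=(c[...,0]>170)&(c[...,1]>140)&(c[...,2]<90)&(f['range_z']>0)&(np.hypot(P[...,0]-.556,P[...,1]-.285)<.03)&(P[...,2]>.24)
print(y.sum(),P[y].min(0).round(3),P[y].max(0).round(3))
save(f,'g.png');jog([.5565,.285,.262],toolR(-UP,LY))
E
```

```text
red 0.0 r 0.117 x -0.002 0.73
[([0.561, 0.286, 0.256], 0.81)]
131 [0.545 0.275 0.253] [0.565 0.297 0.259]
shift [-0.003  0.004  0.19 ] turn [-0.003 -0.001 -0.001]
```

View pics/g.png

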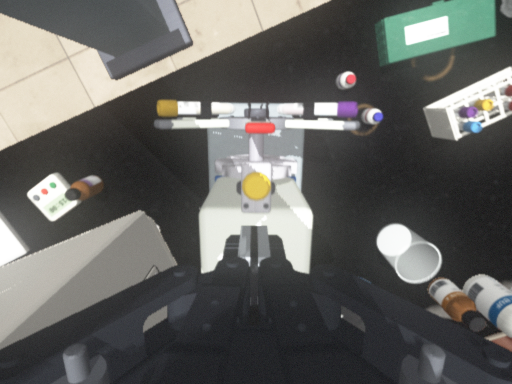

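The picture shows the red tip up at (260,127) and the yellow knob at (257,186) behind it, straight ahead of the shut fingers. I'll descend and press slowly.

>>> jog_arm(motion="0 -0.002 0.004 0.05 0 0 0; 0 -0.003 0.005 0.1 0 0 0; 0 -0.003 0.005 0.14 0 0 0; 0 -0.003 0.005 0.17 0 0 0; 0 -0.003 0.005 0.186 0 0 0")

```text
time: 15.95
tool_pos: [0.5575, 0.2861, 0.2667]
tool_rot: [0.001, 0.191, 0.982, -0.001]
contact_force: [-0.0, -0.2, 0.2]
gripper_width: 0.002
grasp_force: 0.0
```

>>> jog_arm(motion="0 0 0 0.01 0 0 0; 0 0 0 0.02 0 0 0; 0 0 0 0.028 0 0 0; 0 0 0 0.036 0 0 0; 0 0 0 0.042 0 0 0")

```text
time: 16.58
tool_pos: [0.5583, 0.2861, 0.2467]
tool_rot: [0.002, 0.191, 0.982, -0.001]
contact_force: [-0.4, 0.7, 1.7]
gripper_width: 0.008
grasp_force: 0.8
```

>>> jog_arm(motion="0 0 0 0.003 0 0 0; 0 0 0 0.006 0 0 0; 0 0 0 0.008 0 0 0; 0 0 0 0.01 0 0 0; 0 0 0 0.01 0 0 0")

```text
time: 17.2
tool_pos: [0.5579, 0.2859, 0.2412]
tool_rot: [0.001, 0.191, 0.982, -0.001]
contact_force: [1.0, 0.0, 1.7]
gripper_width: 0.004
grasp_force: 0.5
```

Going down with little force; a few mm remain.

>>> jog_arm(motion="0 0 0 0.002 0 0 0; 0 0 0 0.004 0 0 0; 0 0 0 0.006 0 0 0; 0 0 0 0.008 0 0 0; 0 0 0 0.008 0 0 0")

```text
time: 17.82
tool_pos: [0.5581, 0.286, 0.2395]
tool_rot: [0.002, 0.191, 0.982, -0.001]
contact_force: [-3.1, -0.9, 8.1]
gripper_width: 0.0
grasp_force: 4.0
```

>>> jog_arm(motion="0 0 0 0.002 0 0 0; 0 0 0 0.003 0 0 0; 0 0 0 0.004 0 0 0; 0 0 0 0.004 0 0 0; 0 0 0 0.004 0 0 0")

```text
time: 18.45
tool_pos: [0.5582, 0.2861, 0.2395]
tool_rot: [0.002, 0.191, 0.982, -0.0]
contact_force: [-4.2, -1.3, 15.2]
gripper_width: 0.003
grasp_force: 6.9
```

>>> jog_arm(motion="0 0 0 -0.03 0 0 0; 0 0 0 -0.07 0 0 0; 0 0 0 -0.12 0 0 0; 0 0 0 -0.18 0 0 0; 0 0 0 -0.24 0 0 0")

```text
time: 19.08
tool_pos: [0.5577, 0.2862, 0.3568]
tool_rot: [0.001, 0.191, 0.982, -0.001]
contact_force: [-0.0, 0.4, 0.1]
gripper_width: -0.004
grasp_force: 0.0
```

```bash
python3 - <<'E'
from h import *
f=grab_frame("wrist");ang()
P=cloud(f);c=f['color'].astype(int);y=(c[...,0]>170)&(c[...,1]>140)&(c[...,2]<90)&(f['range_z']>0)&(np.hypot(P[...,0]-.556,P[...,1]-.285)<.03)&(P[...,2]>.22)
print(y.sum(),np.median(P[y],0).round(4))
topang();save(f,'i.png');print(state()['tool_pos'],state()['contact_force'])
for n in ("red_cap_bottle","brown_bottle","bench_timer"): print(n,[np.round(d['at'],3).tolist() for d in place_of("wrist",n)[:1]])
E
```

```text
red 0.2 r 0.115 x 0.002 0.72
150 [0.5536 0.2831 0.2388]
n 35 red 34 y range -0.008 0.016 ang -1.9
[0.55850126 0.28649353 0.35819652] [ 0.05226255 -0.02552688 -0.41997065]
red_cap_bottle [[0.513, 0.453, -0.005]]
brown_bottle [[0.505, -0.006, 0.001]]
bench_timer [[0.5, -0.076, 0.002]]
```

View pics/i.png

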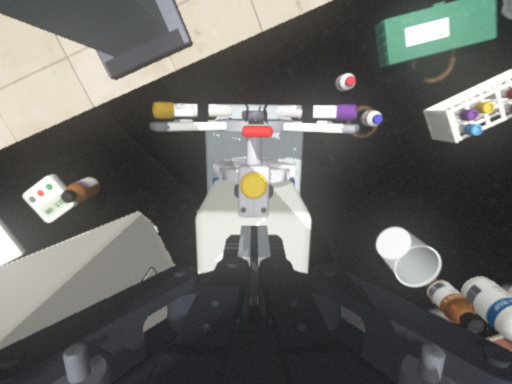

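The picture shows the knob at (254,185), now at 0.239 m (fully down), the red tip upright at (257,131), and the bottles and timer where they stood. The arm is 10 cm clear, so I'm handing in.

```bash
python3 -c "
from plant import *
print(job_done())"
```

```text
the job is handed in; nothing more can be done
None
```

The job is handed in: the red-tipped arm points straight up (camera readings within about 2°), the lock plunger is fully down at 0.239 m, and the gripper finished about 10 cm clear, but no verdict was returned.

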